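Close up the battery and tip the packing block into its gap

TASK

Make the battery ready to go back in the lift: push its three white flip caps over until they are fully shut, and tip over the timber packing block that stands on end in the gap in front of the battery, so that it lies down flat in that gap, on the tray's floor. Do it only by pushing with the fingers: do not pick the block up or take it out of its gap, and leave the other things on the bench undisturbed.

Things in the scene. Friction and masses are not known exactly. Their poses are not given: they have to be found in the camera images.
- tray: Blue open steel tray, 204 (x) x 360 (y) x 30 mm high, walls and floor 4 mm, fixed to the bench, a maroon battery fixed in it. Origin: centre of its underside; x points away from the robot, y left along its length, z up. A 50 mm high grey block fills the tray at each end of the battery.
- battery_top (a point): Centre of the top of the maroon battery's case (130 x 260 x 150 mm), at tray x = 29, y = 0, z = 154 mm; its axes are the tray's. The robot-side face of the battery is at tray x = -36 mm. Brass terminal posts (r 8 mm, tops at z = 174 mm) stand at tray x = 67, y = +-108 mm.
- gap_mid (a point): Middle of the floor of the gap for the packing block: the straight lane between the battery's robot-side face and the tray's front wall, 62 mm wide (tray x -98 to -36 mm), 352 mm long (tray y -176 to +176 mm), floor at z = 4 mm. This point is at tray x = -67, y = 0, z = 4 mm; its axes are the tray's.
- spacer: Loose pale timber packing block, yellow bands at its ends, 45 x 45 x 130 mm, 0.12 to 0.24 kg, standing on end in the gap, anywhere along it, about square to it. Origin: centre of its lower end as it stands; z along its length. It must be tipped along the gap, towards the end of the gap that has more room.
- spacer_mid (a point): Centre of the packing block, 65 mm above its origin along its length (69 mm above the bench while it stands, 26.5 mm when it lies flat in the tray).
- cap_left (a joint): Angle of the left (+y) white flip cap on the battery, rad: 0 = shut (level, reaching to tray +x, top at z = 174 mm), 1.57 = upright, limit 2.0 (leaning to the robot). Flap 44 long x 40 wide x 8 mm, hinged along tray y on its robot-side edge. Friction hinge, no latch: stays where left, about 0.5 N at the tip moves it.
- cap_left_hinge (a point): Hinge of the left (+y) cap, fixed on the battery at tray x = 5, y = 65, z = 170 mm; its axes are the tray's.
- cap_left_tip (a point): Middle of the free edge of the left (+y) cap, 44 mm from its hinge.
- cap_mid (a joint): Angle of the middle white flip cap on the battery, rad: 0 = shut (level, reaching to tray +x, top at z = 174 mm), 1.57 = upright, limit 2.0 (leaning to the robot). Flap 44 long x 40 wide x 8 mm, hinged along tray y on its robot-side edge. Friction hinge, no latch: stays where left, about 0.5 N at the tip moves it.
- cap_mid_hinge (a point): Hinge of the middle cap, fixed on the battery at tray x = 5, y = 0, z = 170 mm; its axes are the tray's.
- cap_mid_tip (a point): Middle of the free edge of the middle cap, 44 mm from its hinge.
- cap_right (a joint): Angle of the right (-y) white flip cap on the battery, rad: 0 = shut (level, reaching to tray +x, top at z = 174 mm), 1.57 = upright, limit 2.0 (leaning to the robot). Flap 44 long x 40 wide x 8 mm, hinged along tray y on its robot-side edge. Friction hinge, no latch: stays where left, about 0.5 N at the tip moves it.
- cap_right_hinge (a point): Hinge of the right (-y) cap, fixed on the battery at tray x = 5, y = -65, z = 170 mm; its axes are the tray's.
- cap_right_tip (a point): Middle of the free edge of the right (-y) cap, 44 mm from its hinge.
- water_bottle: White water bottle with a blue cap, r 36, 190 mm tall; a loose bystander, not part of the work. Origin: centre of its underside.
- grease_jar: Red jar with a steel lid, r 32, 70 mm tall; a loose bystander, not part of the work. Origin: centre of its underside.
- wrench: Steel wrench lying flat between the robot and the tray; a loose bystander, not part of the work. Origin: centre of its underside.
- brush: Hand brush lying flat; a loose bystander, not part of the work. Origin: centre of its underside.
- mug: Blue mug, r 40, 90 mm tall; a loose bystander, not part of the work. Origin: centre of its underside.
- spray_can: Yellow can, r 30, 170 mm tall; a loose bystander, not part of the work. Origin: centre of its underside.
- screwdriver: Screwdriver lying flat; a loose bystander, not part of the work. Origin: centre of its underside.
Things that resemble listed ones, but are neither listed nor needed, are in the scene too. Of the things that look like the spacer, the smallest one is meant.

How it is judged:
By the outcome, as a careful person would: the job done as asked, in the order asked, and still so for the second after the job is handed in, with the robot touching nothing.
It also fails if it takes over 43 s, if anything falls off the work surface, if the arm or the gripper's body presses on something with over 40 N, if the wrist force passes 120 N, or if a joint passes its speed limit or range.

ROBOT

A 7-joint arm with a two-finger parallel gripper is mounted at the origin on the work surface. World frame = base frame: x ahead of the robot, y to its left, z up, the work surface at z = 0. Lengths are in mm, angles in rad, forces in N, time in s.
With the tool pointing down it reaches from about 400 to 850 mm from the base axis. Payload 4.4 kg.
Tool frame: the origin (TCP) lies midway between the tips of the shut fingers; the grasp point (between the pads) lies behind it (robot.grip_point_offset is the z of the grasp point in the tool frame, in mm); z points along the fingers, y is the line along which they close (so a half turn about z gives the same grasp; the last joint's range is limited). The gripper opens to 94 mm and grips with 3 to 60 N. Pads are 16 mm wide; open, the fingers measure 119 mm over their backs; the gripper's body (75 mm by 177 mm) begins 78 mm behind the grasp point.
Start: joints at [1.233, 0.628, 0.038, 1.517, -0.027, 0.996, -0.02], TCP at [174.533, -626.145, 168.578] pointing down, gripper open.
Joint ranges: [-3.06, 3.06], [-0.37, 2.12], [-1.25, 1.32], [0.18, 2.47], [-1.1, 4.24], [0.23, 1.98], [-2.94, 2.94]. Speed limits (rad/s): [2.57, 2.57, 3.14, 3.14, 3.14, 3.14, 3.14].

INTERFACE

Orientations are given as a unit quaternion [w, x, y, z].
In Python, from cell import robot gives the robot as it stands.
- The arm moves only by the shell command python3 -m creep 'ROWS' [OPENING]. ROWS is JSON, a list of rows, each a list of 6 numbers: the shift along the tool's x, y, z in m, then the turn, a rotation vector about the tool's x, y, z in degrees. A call has 1 to 12 rows; each row shifts and turns the commanded pose from where the row before left it, along the tool's axes as they then stand; what a row does not reach is not made up. A row lasts 1/12 s, in which the tool goes at most 41.7 mm and 7.16 degrees, less where a joint would pass 70% of its speed; a pose out of reach is approached as far as the arm can. A call with a gripper value outside its range is refused whole. OPENING is the finger opening in m, from 0 to 0.094, set as the call begins (- or left out, the last holds). The fingers move at their own pace and stop on an object; the grip force is fixed at half the most. Time passes only in rows, so rows that do not move let the fingers close. It gives the time, the measured TCP pose, the force, the opening and the grip force at its end, in the units of the state.
- robot.read_state(): the state, without advancing time (a new reading comes with each control period).
- robot.get_image(name): name is "side" or "top" or "wrist"; returns (picture, depth): 480x640x3 uint8, red, green, blue; 480x640 float32, mm along the optical axis (not along the pixel's ray), 0 where there is no reading.
- robot.camera_info(name): a dict with "fov_y" (degrees; the focal length in pixels is half the picture's height over the tangent of half this angle, whatever the lens; pixels are square), "cx", "cy" (the principal point, pixels), "R" (3x3) and "t" (3): a world point X has camera coordinates R X + t. Camera axes: x right, y down, z forward; pixel columns grow to the right and rows downward; lengths in mm; the calibration is good to about 2 mm. A picture is of the moment at which its call begins: read the wrist's pose just before it. camera_info takes no time and is no camera call; for the wrist camera it gives the pose at the moment of the call.
- robot.finish_job(): hands the job in; it is judged then, once.
The state is a dict: "time": time; "joint_pos": joint angles; "joint_velocities": joint speeds; "tau": joint torques, N m; "tool_pos": TCP position; "tcp_rot": TCP orientation; "wrist_force": force on the tool from outside, world axes, zero at the start; "torque": the same for the moment, N m; "width": finger opening in mm; "gripper_force": force on a finger pad.
Only numpy, scipy, OpenCV 4.12 (cv2) and the standard library are available. Lean on these libraries where they do the work, as an engineer would, in place of code of your own. Each camera call takes 0.05 s, during which the arm holds its last target. There are 200 camera calls.

## Working session

There is one attempt and no reset: what is moved stays moved. The work goes in short steps, Python scripts to look and compute and a shell command to move; the robot and the scene stay as the last step left them, time stands still between calls to the robot, and variables do not carry over. Pictures are saved under pics/ and viewed, at most 13 in all, crops included, and the job is handed in when it is done.

```bash
ls; mkdir -p pics
python3 - <<'E'
from cell import robot
import cv2,numpy as np
print(robot.grip_point_offset, robot.read_state())
for n in("side","top"):
    p,d=robot.get_image(n); cv2.imwrite(f"pics/{n}0.png",p[:,:,::-1]); np.savez(f"{n}0.npz",p=p,d=d)
    c=robot.camera_info(n);print(n,c, -np.array(c["R"]).T@np.array(c["t"]))
E
```

```text
pics
-18.8 {'time': 0.0, 'joint_pos': array([ 1.23320101,  0.62931706,  0.03843094,  1.51834876, -0.0270447 ,
        0.99628322, -0.02000089]), 'joint_velocities': array([ 4.03761286e-04, -7.39711227e-04,  4.69560998e-04,  3.08309320e-04,
        2.30862781e-03,  5.61864187e-05, -1.94365851e-04]), 'tau': array([ 1.25168062e-04, -5.49724281e+01,  1.14366151e+00, -1.86632448e+01,
       -5.21555822e-02,  2.34173541e-02,  1.44283536e-04]), 'tool_pos': array([ 174.35479629, -625.42959703,  167.67895657]), 'tcp_rot': array([-9.12729221e-04,  9.90780772e-01,  1.35471828e-01, -1.13864037e-04]), 'wrist_force': array([-0.6751745 , -0.05086981,  0.92730601]), 'torque': array([0.00688962, 0.00719141, 0.00570501]), 'gripper_force': 0.0, 'width': 94.32581339378645}
side {'fov_y': 50.451928169128735, 'cx': 320.1374451326482, 'cy': 229.94554814719473, 'R': array([[-0.90511918, -0.42509228,  0.00747123],
       [-0.23107994,  0.47711973, -0.8479144 ],
       [ 0.35687719, -0.76919004, -0.53008052]]), 't': array([ 462.98944687,  223.43681954, 1394.20241217])} [ -26.86664694 1162.61372898  925.03573272]
top {'fov_y': 53.77258220236691, 'cx': 318.1226749504238, 'cy': 248.17218658253205, 'R': array([[ 0.01982274, -0.99974721, -0.01061061],
       [-0.98807302, -0.01796813, -0.15293413],
       [ 0.15270481,  0.01351563, -0.98817942]]), 't': array([  -8.39719784,  540.13660816, 1329.67977681])} [ 330.81236672  -16.66129208 1396.47841252]
```

View pics/side0.png

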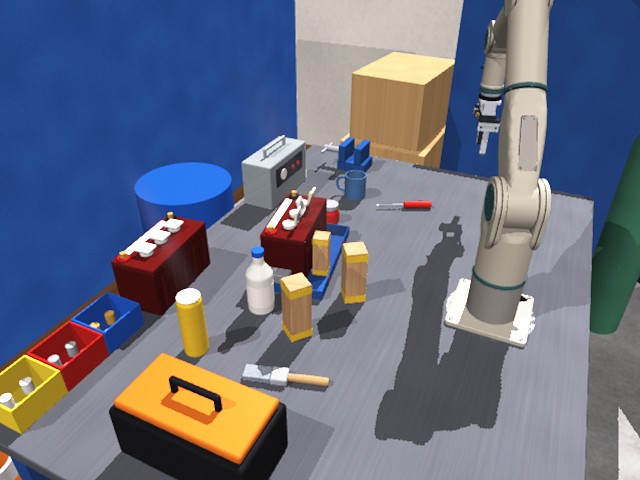

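View pics/top0.png

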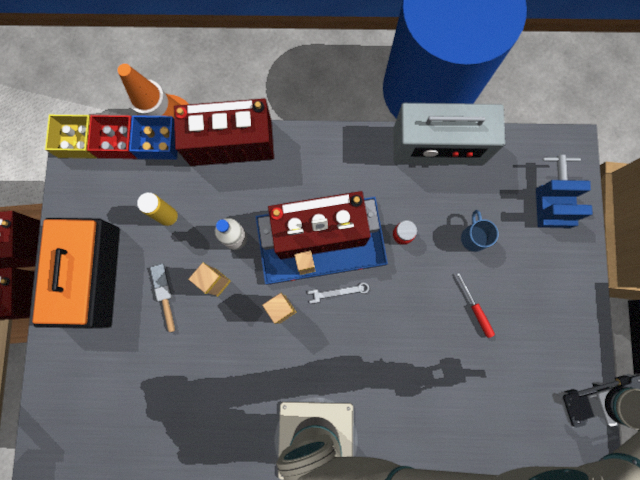

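```bash
cat > h.py <<'E'
import numpy as np,cv2
from cell import robot
def world(n,d):
    c=robot.camera_info(n);R=np.array(c["R"]);t=np.array(c["t"]);f=240/np.tan(np.radians(c["fov_y"]/2))
    v,u=np.mgrid[:480,:640]
    P=np.stack([(u-c["cx"])/f*d,(v-c["cy"])/f*d,d],-1)
    return (P-t)@R
def ray(n,u,v,z):
    c=robot.camera_info(n);R=np.array(c["R"]);t=np.array(c["t"]);f=240/np.tan(np.radians(c["fov_y"]/2))
    o=-R.T@t; r=R.T@np.array([(u-c["cx"])/f,(v-c["cy"])/f,1]); return o+r*(z-o[2])/r[2]
E
python3 - <<'E'
from h import *
s=np.load("side0.npz");t=np.load("top0.npz")
a=cv2.resize(t["p"][185:290,245:400],(775,525),interpolation=cv2.INTER_CUBIC)
cv2.imwrite("pics/top_c.png",a[:,:,::-1])
a=cv2.resize(s["p"][180:310,250:380],(600,600),interpolation=cv2.INTER_CUBIC)
cv2.imwrite("pics/side_c.png",a[:,:,::-1])
p=t["p"];W=world("top",t["d"])
hsv=cv2.cvtColor(p,cv2.COLOR_RGB2HSV)
roi=np.zeros((480,640),bool);roi[185:290,245:400]=1
# battery maroon top
m=roi&((hsv[...,0]<10)|(hsv[...,0]>170))&(hsv[...,1]>150)&(abs(W[...,2]-154)<8)
m[:, 385:]=0
pts=W[m];r=cv2.minAreaRect(pts[:,:2].astype(np.float32));print("batt",m.sum(),np.median(pts[:,2]),r)
b=roi&(hsv[...,0]>100)&(hsv[...,0]<125)&(hsv[...,1]>120)&(abs(W[...,2]-30)<7)
n,l,st,_=cv2.connectedComponentsWithStats(b.astype(np.uint8));k=1+st[1:,4].argmax()
pts=W[b];pts=pts[pts[:,2]>20]
pts=pts[(pts[:,1]>-250)];print("tray",len(pts),cv2.minAreaRect(pts[:,:2].astype(np.float32)))
sp=roi&(abs(W[...,2]-134)<6)&(hsv[...,0]>8)&(hsv[...,0]<30)&(hsv[...,1]>60)
sp[:235]=0
pts=W[sp];print("spacer",len(pts),np.median(pts[:,2]),pts[:,:2].min(0),pts[:,:2].max(0),cv2.minAreaRect(pts[:,:2].astype(np.float32)))
E
```

```text
batt 2875 154.3080263425694 ((595.3882446289062, 0.4791107177734375), (130.32432556152344, 257.2960205078125), 10.367269515991211)
tray 406 ((567.5575561523438, -5.2250823974609375), (204.87709045410156, 359.8187255859375), 10.254013061523438)
spacer 275 134.1440962601242 [465.84013147  10.69144809] [518.074813   62.7191951] ((491.9132385253906, 37.08567428588867), (45.61091613769531, 44.656524658203125), 13.229273796081543)
```

View pics/top_c.png

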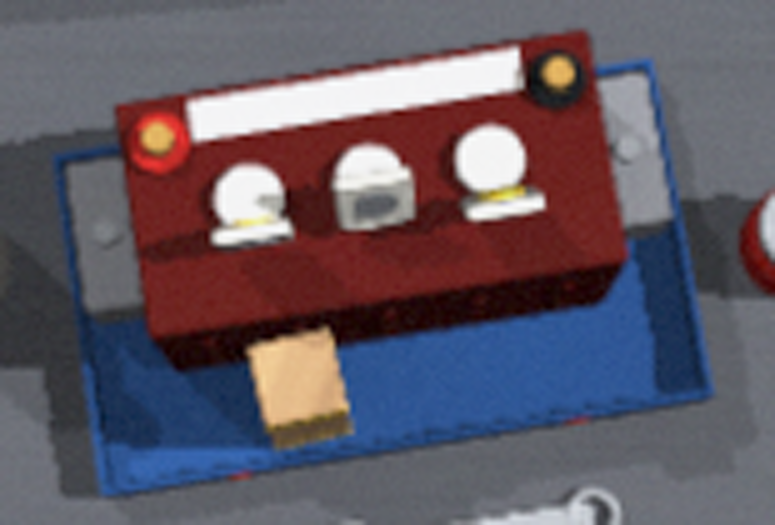

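View pics/side_c.png

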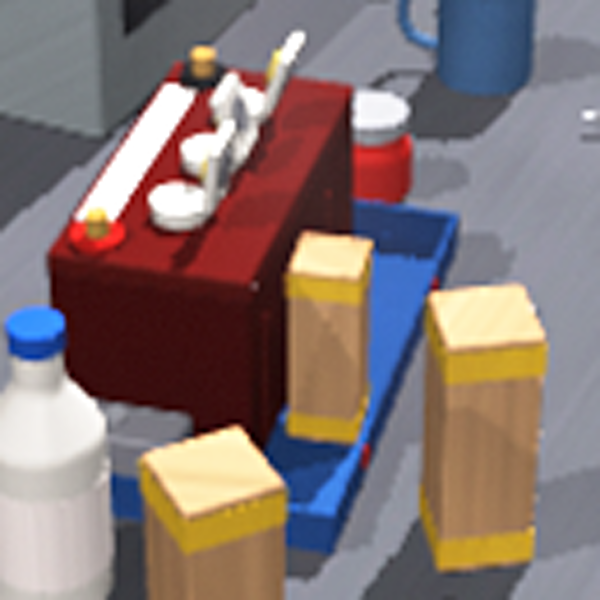

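```bash
python3 -m creep '[[0,0,-0.035,0,0,5.3],[0,0,-0.035,0,0,0],[0,0,-0.035,0,0,0],[0,0,-0.035,0,0,0],[0.024,-0.030,0,0,0,0],[0.024,-0.030,0,0,0,0],[0.024,-0.030,0,0,0,0],[0.024,-0.030,0,0,0,0],[0.024,-0.030,0,0,0,0],[0.024,-0.030,0,0,0,0],[0.024,-0.030,0,0,0,0],[0,0,0,0,0,0]]' 0.094
cat >> h.py <<'E'
from scipy.spatial.transform import Rotation as Ro
C=np.array([567.6,-5.2]);A=np.radians(10.3);T=np.array([[np.cos(A),np.sin(A)],[-np.sin(A),np.cos(A)]])
def where():
    s=robot.read_state();p=s["tool_pos"];R=Ro.from_quat(s["tcp_rot"],scalar_first=True).as_matrix()
    print("t",s["time"],"tray",np.round(T@(p[:2]-C),1),"z",round(p[2],1),"yaw tool x",np.degrees(np.arctan2(R[1,0],R[0,0])),"toolz",np.round(R[:,2],3),"F",np.round(s["wrist_force"],1),"w",s["width"])
E
python3 -c "from h import *;where();print(robot.read_state()['joint_pos'])"
```

```text
time: 1.1
tool_pos: [307.1, -381.9, 308.6]
tcp_rot: [-0.002, 0.995, 0.095, 0.001]
wrist_force: [0.3, 0.3, -0.6]
width: 93.9
gripper_force: 0.0
t 1.1 tray [-323.7 -324. ] z 308.6 yaw tool x 10.905546538377958 toolz [ 0.002  0.005 -1.   ] F [ 0.3  0.3 -0.6] w 93.9084087747104
[ 8.40501205e-01  2.55372236e-01 -2.01058465e-04  1.73572057e+00
 -5.23496613e-03  1.15243691e+00 -5.38014081e-01]
```

```bash
python3 -m creep '[[0.0245,-0.0295,0,0,0,0.6],[0.0245,-0.0295,0,0,0,0],[0.0245,-0.0295,0,0,0,0],[0.0245,-0.0295,0,0,0,0],[0.0245,-0.0295,0,0,0,0],[0.0245,-0.0295,0,0,0,0],[0.0245,-0.0295,0,0,0,0],[0.0245,-0.0295,0,0,0,0],[0.0245,-0.0295,0,0,0,0],[0.0245,-0.0295,0,0,0,0],[0.0245,-0.0295,0,0,0,0],[0,0,0,0,0,0]]' 0.094
python3 - <<'E'
from h import *
where()
W=None
p,d=robot.get_image("side")
cv2.imwrite("pics/side1.png",cv2.resize(p[120:320,210:410],(600,600),interpolation=cv2.INTER_CUBIC)[:,:,::-1])
# white cap angles from initial top depth
t=np.load("top0.npz");W=world("top",t["d"]);q=(W[...,:2]-C)@T.T
hsv=cv2.cvtColor(t["p"],cv2.COLOR_RGB2HSV)
for n,y in(("L",65),("M",0),("R",-65)):
    m=(abs(q[...,1]-y)<18)&(W[...,2]>180)&(q[...,0]>-30)&(q[...,0]<60)&(W[...,2]<230)
    i=W[...,2][m].argsort()[::-1]; print(n,m.sum(),np.round(np.c_[q[m],W[...,2][m]][i][::max(1,len(i)//6)],0).tolist())
E
```

```text
time: 2.1
tool_pos: [516.0, -15.4, 308.1]
tcp_rot: [-0.003, 0.996, 0.09, 0.001]
wrist_force: [0.7, 1.1, 0.9]
width: 93.8
gripper_force: 0.0
t 2.1 tray [-52.6  -0.8] z 308.1 yaw tool x 10.31198458490332 toolz [ 0.001  0.006 -1.   ] F [0.7 1.1 0.9] w 93.83417473666667
L 69 [[0.0, 50.0, 218.0], [2.0, 73.0, 216.0], [3.0, 62.0, 214.0], [4.0, 49.0, 212.0], [-2.0, 71.0, 208.0], [-3.0, 64.0, 204.0], [-3.0, 67.0, 196.0]]
M 126 [[16.0, 4.0, 217.0], [16.0, 11.0, 212.0], [19.0, -10.0, 209.0], [12.0, 4.0, 202.0], [10.0, 15.0, 195.0], [6.0, 5.0, 190.0]]
R 75 [[-12.0, -72.0, 217.0], [-6.0, -55.0, 214.0], [-6.0, -60.0, 212.0], [-8.0, -57.0, 210.0], [-0.0, -64.0, 207.0], [-1.0, -74.0, 203.0], [6.0, -76.0, 191.0]]
```

View pics/side1.png

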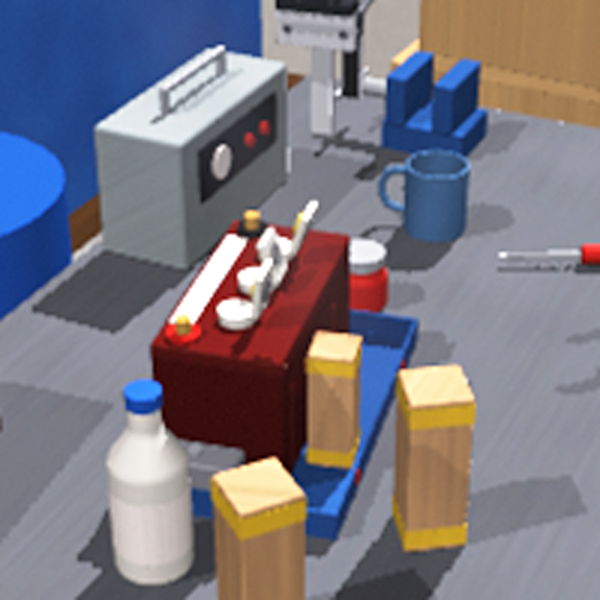

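```bash
python3 -m creep '[[0,0,0.036,0,0,0],[0,0,0.037,0,0,0],[0,0,0.037,0,0,0],[0,0,0,0,0,0],[0.015,0,0,0,0,0],[0.015,0,0,0,0,0],[0.015,0,0,0,0,0],[0.015,0,0,0,0,0],[0.010,0,0.004,0,0,0],[0.010,0,0.005,0,0,0],[0.008,0,0.005,0,0,0],[0,0,0,0,0,0]]' 0.094
python3 -c "from h import *;where()"
```

```text
time: 3.15
tool_pos: [600.4, -9.5, 183.5]
tcp_rot: [-0.0, 0.996, 0.084, -0.001]
wrist_force: [-0.1, 0.7, -0.9]
width: 94.0
gripper_force: 0.0
t 3.15 tray [ 31.5 -10.1] z 183.5 yaw tool x 9.665953897547084 toolz [-0.001  0.    -1.   ] F [-0.1  0.7 -0.9] w 94.01989243561844
```

```bash
python3 -m creep '[[0,0,0,0,0,0],[0,0,0,0,0,0]]'
python3 - <<'E'
from h import *
where()
p,d=robot.get_image("side")
cv2.imwrite("pics/side2.png",cv2.resize(p[140:300,230:390],(600,600),interpolation=cv2.INTER_CUBIC)[:,:,::-1])
E
```

```text
time: 3.32
tool_pos: [599.2, -9.6, 184.5]
tcp_rot: [0.0, 0.996, 0.084, -0.001]
wrist_force: [0.8, 0.2, -0.2]
width: 94.1
gripper_force: 0.0
t 3.3167 tray [ 30.3 -10. ] z 184.5 yaw tool x 9.666753557948855 toolz [-0.001 -0.    -1.   ] F [ 0.8  0.2 -0.2] w 94.08332669718745
```

View pics/side2.png

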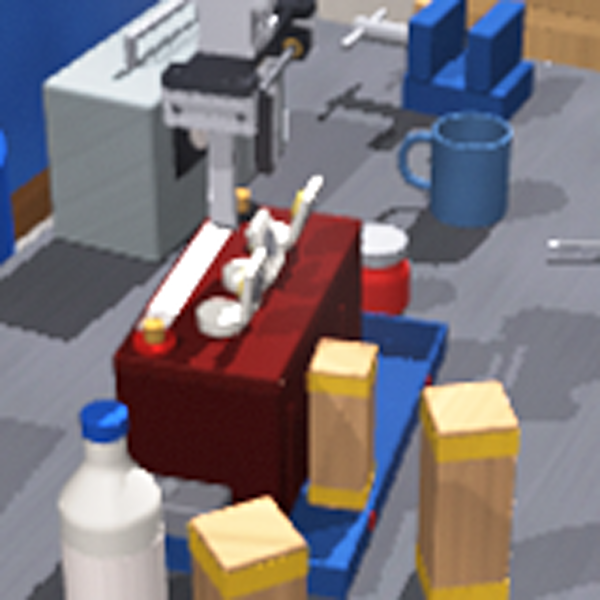

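Run:
```python
from h import *
for n in("side","top"):
    p,d=robot.get_image(n);np.savez(n+"3.npz",p=p,d=d)
    c=robot.camera_info(n);f=240/np.tan(np.radians(c["fov_y"]/2))
    X=robot.read_state()["tool_pos"]
    for P in (X,np.r_[C+T.T@[29,0],154]):
        q=c["R"]@P+c["t"];print(n,q[:2]/q[2]*f+[c["cx"],c["cy"]])
    if n=="side":
        W=world(n,d)
        for v in(185,190,195,198,200,205): print(v,np.round(W[v,289]),p[v,289])
        v,u=253,300;print(np.round(W[210,312]),np.round(W[235,270]))
        a=p[140:240,240:340]
    else: 
        W=world(n,d)
        b=p[130:310,220:420]
        cv2.imwrite("pics/tb3.png",cv2.resize(b,(800,600)[:2])[:,:,::-1] if 0 else cv2.resize(b,(660,594),interpolation=cv2.INTER_CUBIC)[:,:,::-1])
```

```text
side [295.25868741 204.29830224]
side [294.9471722  214.94880143]
185 [588.  46. 277.] [169 169 176]
190 [589.  45. 261.] [180 180 187]
195 [589.  46. 245.] [181 179 186]
198 [589.  48. 237.] [182 180 189]
200 [592.  41. 226.] [152 150 154]
205 [638. -40. 158.] [196 137 137]
[562. -46. 156.] [606. 133. 156.]
top [322.36839502 217.44575569]
top [318.79451567 221.14246103]
```

View pics/tb3.png

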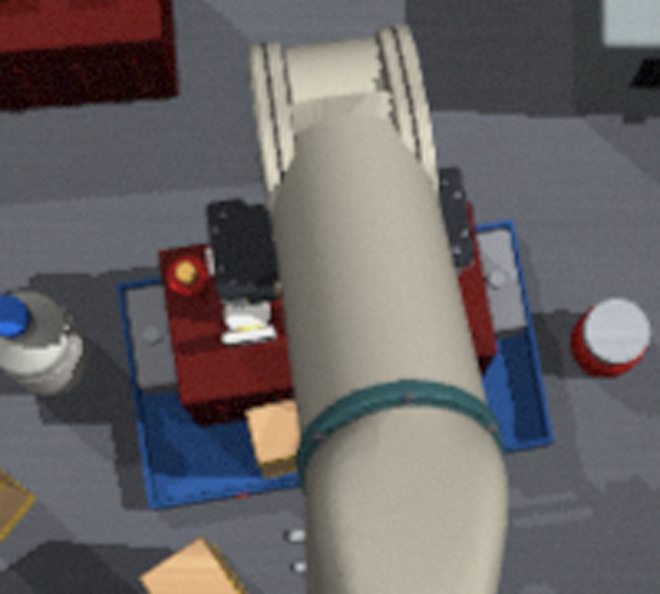

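```bash
python3 -m creep '[[0,0,-0.035,0,0,0],[0,0,-0.005,0,0,0],[0,0,0,0,0,0],[0,0,0,0,0,0],[0,0,0,0,0,0],[0,0,0,0,0,0],[0,0,0,0,0,0],[0,0,0,0,0,0]]' 0
python3 - <<'E'
from h import *
where()
p,d=robot.get_image("side");W=world("side",d)
cv2.imwrite("pics/side4.png",cv2.resize(p[120:240,230:350],(600,600),interpolation=cv2.INTER_CUBIC)[:,:,::-1])
c=robot.camera_info("side");f=240/np.tan(np.radians(c["fov_y"]/2))
X=robot.read_state()["tool_pos"];q=c["R"]@X+c["t"];uv=q[:2]/q[2]*f+[c["cx"],c["cy"]];print(uv)
u=int(round(uv[0]))
for v in range(int(uv[1])-20,int(uv[1])+8,2): print(v,[np.round(W[v,k]).tolist() for k in(u-3,u,u+3)])
E
```

```text
time: 4.13
tool_pos: [599.5, -9.4, 223.9]
tcp_rot: [-0.0, 0.996, 0.084, -0.001]
wrist_force: [0.4, -1.0, -0.0]
width: 43.9
gripper_force: 0.0
t 4.1333 tray [30.6 -9.9] z 223.9 yaw tool x 9.671713202256058 toolz [-0.001 -0.    -1.   ] F [ 0.4 -1.  -0. ] w 43.91558539882642
[294.92019355 192.64562675]
172 [[589.0, 25.0, 308.0], [589.0, 7.0, 300.0], [599.0, -31.0, 282.0]]
174 [[588.0, 27.0, 303.0], [582.0, 21.0, 301.0], [601.0, -33.0, 274.0]]
176 [[592.0, 21.0, 293.0], [586.0, 14.0, 291.0], [602.0, -35.0, 266.0]]
178 [[591.0, 23.0, 288.0], [584.0, 17.0, 287.0], [811.0, -433.0, 39.0]]
180 [[591.0, 23.0, 282.0], [586.0, 14.0, 279.0], [803.0, -418.0, 38.0]]
182 [[592.0, 22.0, 275.0], [585.0, 17.0, 274.0], [810.0, -431.0, 23.0]]
184 [[595.0, 15.0, 264.0], [584.0, 19.0, 269.0], [808.0, -426.0, 16.0]]
186 [[809.0, -379.0, 29.0], [803.0, -391.0, 25.0], [812.0, -433.0, 4.0]]
188 [[809.0, -377.0, 21.0], [812.0, -409.0, 6.0], [801.0, -412.0, 7.0]]
190 [[660.0, -103.0, 175.0], [648.0, -102.0, 178.0], [799.0, -407.0, 1.0]]
192 [[651.0, -87.0, 177.0], [644.0, -93.0, 176.0], [789.0, -389.0, 3.0]]
194 [[652.0, -88.0, 170.0], [644.0, -92.0, 170.0], [641.0, -107.0, 163.0]]
196 [[652.0, -87.0, 163.0], [644.0, -93.0, 162.0], [634.0, -94.0, 164.0]]
198 [[653.0, -88.0, 155.0], [642.0, -88.0, 158.0], [583.0, 3.0, 216.0]]
```

View pics/side4.png

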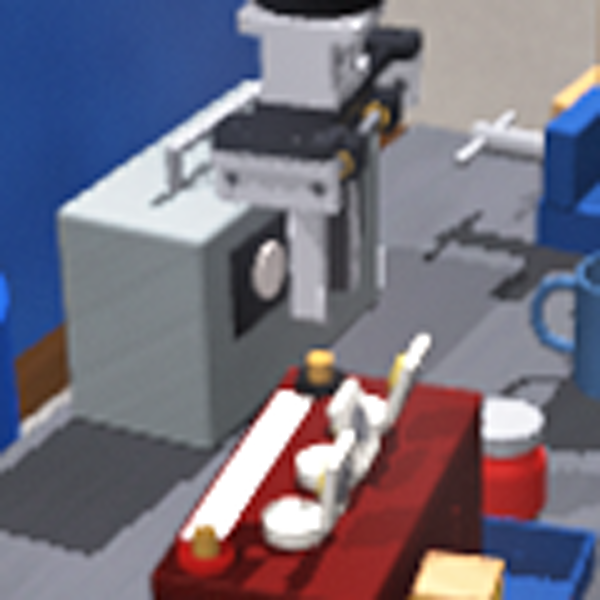

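```bash
python3 -m creep '[[-0.020,-0.0025,0,0,0,-0.6],[-0.020,-0.0025,0,0,0,0],[-0.020,-0.0025,0,0,0,0],[-0.020,-0.0025,0,0,0,0],[-0.005,0,0,0,0,0],[0,0,0,0,0,0],[0,0,0,0,0,0]]' 0.094
python3 - <<'E'
from h import *
where()
t=np.load("top0.npz");W=world("top",t["d"])
q=np.concatenate([(W[...,:2]-C)@T.T,W[...,2:]],-1)
m=np.zeros((480,640),bool);m[205:255,205:248]=1;m&=W[...,2]>15
print("bottle",q[m].min(0),q[m].max(0)); k=m&(W[...,2]>150);print(q[k].min(0),q[k].max(0))
p,d=robot.get_image("side");W=world("side",d);s=robot.read_state()["tool_pos"]
m=(np.linalg.norm(W[...,:2]-s[:2],axis=-1)<75)&(W[...,2]>222)
print(m.sum(),np.sort(W[...,2][m])[:10]); q=np.concatenate([(W[...,:2]-C)@T.T,W[...,2:]],-1)[m]
k=q[:,2]<280;print(q[k].min(0),q[k].max(0),np.median(q[k],0))
E
```

```text
time: 4.77
tool_pos: [515.5, -14.6, 224.9]
tcp_rot: [0.0, 0.996, 0.089, 0.001]
wrist_force: [-0.4, 0.1, -0.5]
width: 83.6
gripper_force: 0.0
t 4.7667 tray [-52.9   0.1] z 224.9 yaw tool x 10.259035722045216 toolz [ 0.001  0.    -1.   ] F [-0.4  0.1 -0.5] w 83.58402333055109
bottle [-235.02111397   31.06155955   15.59306666] [  85.71970574  286.25577952 1396.47841252]
[-235.02111397   31.06155955  151.79151687] [  65.78036713  266.57357441 1396.47841252]
4330 [263.95519962 264.01128224 264.04310491 264.84953422 265.1320324
 266.33164571 266.39285573 266.55949491 266.71207025 266.74444057]
[-65.01436576 -50.69361877 263.95519962] [-43.53487594  58.26532042 279.73837143] [-54.33201537 -40.0718198  272.7592708 ]
```

```bash
python3 -m creep '[[0,0,0.022,0,0,0],[0,0,0.022,0,0,0],[0,0,0.022,0,0,0],[0,0,0,0,0,0]]' 0.094
python3 -c "from h import *;where()"
python3 -m creep '[[0.012,0,0,0,0,0],[0.012,0,0,0,0,0],[0.012,0,0,0,0,0],[0.012,0,0,0,0,0],[0.012,0,0,0,0,0],[0,0,0,0,0,0]]' 0.094
python3 -c "from h import *;where()"
```

```text
time: 5.15
tool_pos: [512.6, -14.4, 155.0]
tcp_rot: [-0.0, 0.996, 0.09, -0.003]
wrist_force: [-0.2, 0.5, -0.2]
width: 93.8
gripper_force: 0.0
t 5.15 tray [-55.8   0.7] z 155.0 yaw tool x 10.290470822707418 toolz [-0.007  0.    -1.   ] F [-0.2  0.5 -0.2] w 93.7730654883998
time: 5.65
tool_pos: [576.3, -3.2, 159.1]
tcp_rot: [-0.0, 0.996, 0.09, 0.001]
wrist_force: [0.4, -0.5, 1.0]
width: 93.8
gripper_force: 0.0
t 5.65 tray [9.  0.4] z 159.1 yaw tool x 10.290651732358302 toolz [ 0.002  0.001 -1.   ] F [ 0.4 -0.5  1. ] w 93.8129368585524
```

```bash
python3 -m creep '[[0.008,0,0.003,0,0,0],[0.008,0,0.004,0,0,0],[0.007,0,0.005,0,0,0],[0.004,0,0.004,0,0,0],[0,0,0.004,0,0,0],[0,0,0.002,0,0,0],[0,0,0,0,0,0],[0,0,0,0,0,0]]' 0.094
cat > look.py <<'E'
from h import *
import sys
where()
p,d=robot.get_image("side");W=world("side",d)
q=np.concatenate([(W[...,:2]-C)@T.T,W[...,2:]],-1)
for n,y in(("L",65),("M",0),("R",-65)):
    m=(abs(q[...,1]-y)<20)&(q[...,0]>-30)&(q[...,0]<55)&(q[...,2]>158)&(q[...,2]<235)&(p.min(-1)>100)
    k=q[m]; print(n,len(k),[(x,np.round(np.percentile(k[abs(k[:,0]-x)<4,2],[50,95])).tolist()) for x in range(-24,50,8) if (abs(k[:,0]-x)<4).sum()>2])
if len(sys.argv)>1: cv2.imwrite(f"pics/{sys.argv[1]}.png",cv2.resize(p[150:310,220:380],(600,600),interpolation=cv2.INTER_CUBIC)[:,:,::-1])
E
python3 look.py
```

```text
time: 6.32
tool_pos: [601.6, 1.4, 137.4]
tcp_rot: [-0.0, 0.996, 0.09, 0.002]
wrist_force: [1.4, -0.1, 4.6]
width: 94.3
gripper_force: 1.9
t 6.3167 tray [34.6  0.4] z 137.4 yaw tool x 10.278622042947916 toolz [ 0.003  0.001 -1.   ] F [ 1.4 -0.1  4.6] w 94.32393123308007
L 268 [(0, [174.0, 178.0]), (8, [176.0, 179.0]), (16, [175.0, 179.0]), (24, [191.0, 232.0]), (32, [191.0, 233.0]), (40, [196.0, 231.0]), (48, [176.0, 189.0])]
M 159 [(0, [179.0, 189.0]), (8, [197.0, 211.0]), (16, [206.0, 216.0]), (24, [167.0, 169.0]), (32, [167.0, 170.0]), (40, [168.0, 170.0])]
R 86 [(0, [175.0, 177.0]), (8, [176.0, 180.0]), (16, [176.0, 179.0]), (24, [206.0, 228.0]), (40, [172.0, 183.0])]
```

```bash
python3 -m creep '[[0,0,0.002,0,0,0],[0,0,0.002,0,0,0],[0,0,0,0,0,0]]' 0.094
python3 -m creep '[[0,0,-0.020,0,0,0],[0,0,-0.025,0,0,0],[0,0,-0.030,0,0,0],[0,0,0,0,0,0]]' 0.094
python3 look.py
```

```text
time: 6.62
tool_pos: [601.8, 1.4, 136.9]
tcp_rot: [0.0, 0.996, 0.09, 0.002]
wrist_force: [-5.1, 0.7, 26.5]
width: 93.8
gripper_force: 13.1
time: 6.95
tool_pos: [603.2, 1.2, 212.6]
tcp_rot: [0.0, 0.996, 0.089, 0.004]
wrist_force: [1.1, 0.3, 0.0]
width: 94.0
gripper_force: 0.0
t 6.95 tray [36.1 -0.1] z 212.6 yaw tool x 10.259920823184169 toolz [ 0.008  0.    -1.   ] F [1.1 0.3 0. ] w 94.01053084245814
L 146 [(0, [176.0, 179.0]), (8, [176.0, 179.0]), (16, [176.0, 179.0]), (24, [176.0, 179.0]), (32, [176.0, 180.0]), (40, [176.0, 178.0]), (48, [176.0, 178.0])]
M 169 [(0, [180.0, 192.0]), (8, [197.0, 210.0]), (16, [208.0, 216.0]), (24, [167.0, 171.0]), (32, [168.0, 169.0]), (40, [168.0, 168.0])]
R 71 [(0, [176.0, 178.0]), (8, [174.0, 179.0]), (16, [177.0, 180.0]), (24, [177.0, 179.0]), (40, [176.0, 178.0]), (48, [176.0, 178.0])]
```

```bash
python3 -m creep '[[-0.016,0,0,0,0,0],[-0.016,0,0,0,0,0],[-0.016,0,0,0,0,0],[-0.016,0,0,0,0,0],[0,0,0,0,0,0],[0,0,0,0,0,0],[0,0,0,0,0,0],[0,0,0,0,0,0],[0,0,0,0,0,0],[0,0,0.018,0,0,0],[0,0,0.018,0,0,0],[0,0,0.018,0,0,0]]' 0
python3 -m creep '[[0,0,0,0,0,0],[0.011,0,0,0,0,0],[0.012,0,0,0,0,0],[0.012,0,0,0,0,0],[0.008,0,0.003,0,0,0],[0.008,0,0.004,0,0,0],[0.007,0,0.005,0,0,0],[0.004,0,0.004,0,0,0],[0,0,0.004,0,0,0],[0,0,0,0,0,0]]' 0
python3 look.py
```

```text
time: 8.0
tool_pos: [537.9, -10.2, 153.0]
tcp_rot: [-0.0, 0.996, 0.09, 0.001]
wrist_force: [0.2, -0.7, -0.5]
width: 17.5
gripper_force: 0.0
time: 8.83
tool_pos: [599.0, 0.8, 136.9]
tcp_rot: [0.0, 0.996, 0.089, 0.001]
wrist_force: [-6.3, 0.0, 21.0]
width: 0.4
gripper_force: 10.7
t 8.8333 tray [32.   0.3] z 136.9 yaw tool x 10.26514332608282 toolz [ 0.002 -0.    -1.   ] F [-6.3  0.  21. ] w 0.449747148512794
L 151 [(0, [177.0, 178.0]), (8, [176.0, 179.0]), (16, [176.0, 180.0]), (24, [177.0, 179.0]), (32, [175.0, 179.0]), (40, [176.0, 179.0]), (48, [175.0, 178.0])]
M 254 [(0, [175.0, 178.0]), (8, [175.0, 178.0]), (16, [176.0, 180.0]), (24, [203.0, 232.0]), (32, [204.0, 233.0]), (40, [190.0, 225.0]), (48, [173.0, 176.0])]
R 100 [(0, [174.0, 178.0]), (8, [176.0, 178.0]), (16, [176.0, 178.0]), (24, [176.0, 180.0]), (32, [177.0, 180.0]), (40, [175.0, 178.0])]
```

```bash
python3 -m creep '[[0,0,-0.020,0,0,0],[0,0,-0.025,0,0,0],[0,0,-0.025,0,0,0],[-0.020,-0.021,0,0,0,0],[-0.020,-0.021,0,0,0,0],[-0.020,-0.021,0,0,0,0],[-0.020,-0.021,0,0,0,0],[-0.019,-0.022,0,0,0,0],[0,0,0,0,0,0]]' 0
python3 look.py
python3 -c "
from h import *
print('bottle',T@(ray('top',223,227,190)[:2]-C))
print('jar',T@(ray('top',405,229,70)[:2]-C))"
```

```text
time: 9.63
tool_pos: [477.2, 91.3, 203.6]
tcp_rot: [-0.001, 0.996, 0.093, -0.001]
wrist_force: [-1.2, 0.5, 0.1]
width: 0.6
gripper_force: 0.0
t 9.6333 tray [-71.7 111.1] z 203.6 yaw tool x 10.647240632160642 toolz [-0.003  0.001 -1.   ] F [-1.2  0.5  0.1] w 0.5577496636398365
L 158 [(0, [176.0, 178.0]), (8, [175.0, 178.0]), (16, [176.0, 180.0]), (24, [176.0, 180.0]), (32, [176.0, 179.0]), (40, [176.0, 179.0]), (48, [175.0, 177.0])]
M 136 [(0, [175.0, 178.0]), (8, [176.0, 179.0]), (16, [177.0, 180.0]), (24, [176.0, 179.0]), (32, [177.0, 180.0]), (40, [175.0, 179.0]), (48, [176.0, 177.0])]
R 125 [(0, [173.0, 178.0]), (8, [176.0, 178.0]), (16, [175.0, 180.0]), (24, [176.0, 179.0]), (32, [176.0, 180.0]), (40, [176.0, 178.0]), (48, [175.0, 176.0])]
bottle [ 46.25529713 249.46824287]
jar [ -15.35926282 -240.76588334]
```

```bash
python3 -c "
from h import *
t=np.load('top0.npz');W=world('top',t['d']);q=np.concatenate([(W[...,:2]-C)@T.T,W[...,2:]],-1)
for a in((255,300,185,232),(290,325,260,300)):
    k=q[a[0]:a[1],a[2]:a[3]].reshape(-1,3);k=k[(k[:,2]>30)&(k[:,2]<300)];h=np.percentile(k[:,2],90);k=k[k[:,2]>h-10];print(h,k.min(0),k.max(0))
"
```

```text
168.61400111837702 [-113.32118658  279.77358332  158.69991367] [-34.94790019 359.97548377 173.39866255]
169.2878455478145 [-219.22142058  103.75699771  160.32478095] [-145.07038956  178.43674042  172.47106126]
```

```bash
python3 -m creep '[[0.004,0,0,0,0,0.4],[0,0,0.021,0,0,0],[0,0,0.021,0,0,0],[0,0,0.021,0,0,0],[0,0,0.021,0,0,0],[0,0,0.020,0,0,0],[0,0,0.020,0,0,0],[0,0,0,0,0,0]]' 0
python3 look.py s5
```

```text
time: 10.35
tool_pos: [484.7, 86.2, 76.2]
tcp_rot: [0.001, 0.996, 0.085, -0.003]
wrist_force: [-0.3, -0.7, 0.8]
width: 0.4
gripper_force: 0.0
t 10.35 tray [-65.2 104.7] z 76.2 yaw tool x 9.740342846207623 toolz [-0.005 -0.002 -1.   ] F [-0.3 -0.7  0.8] w 0.43235037528825876
L 127 [(8, [176.0, 178.0]), (16, [176.0, 179.0]), (24, [176.0, 180.0]), (32, [177.0, 180.0]), (40, [177.0, 181.0]), (48, [176.0, 177.0])]
M 127 [(0, [177.0, 178.0]), (8, [175.0, 180.0]), (16, [176.0, 178.0]), (24, [176.0, 179.0]), (32, [176.0, 180.0]), (40, [176.0, 179.0]), (48, [176.0, 177.0])]
R 56 [(16, [171.0, 178.0]), (24, [175.0, 179.0]), (32, [175.0, 178.0]), (40, [176.0, 179.0]), (48, [176.0, 178.0])]
```

View pics/s5.png

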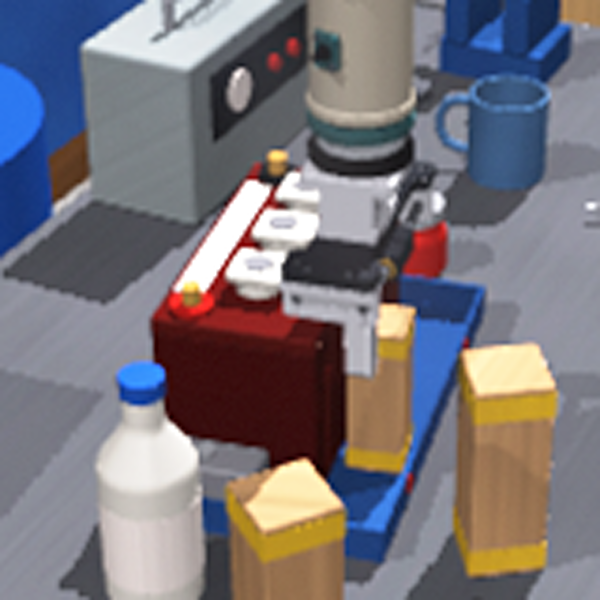

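```bash
python3 -m creep '[[0,0.008,0,0,0,0],[0,0.008,0,0,0,0],[0,0.006,0,0,0,0],[0,0.006,0,0,0,0],[0,0.006,0,0,0,0],[0,0,0,0,0,0]]' 0
python3 look.py s6
```

```text
time: 10.9
tool_pos: [492.2, 52.5, 80.1]
tcp_rot: [0.0, 0.996, 0.085, 0.0]
wrist_force: [0.1, -0.5, -0.1]
width: 0.4
gripper_force: 0.0
t 10.9 tray [-63.9  70.3] z 80.1 yaw tool x 9.724526655101705 toolz [ 0.001 -0.001 -1.   ] F [ 0.1 -0.5 -0.1] w 0.4428369363186572
L 152 [(0, [176.0, 178.0]), (8, [176.0, 179.0]), (16, [176.0, 179.0]), (24, [176.0, 180.0]), (32, [177.0, 180.0]), (40, [176.0, 180.0]), (48, [177.0, 177.0])]
M 98 [(8, [177.0, 178.0]), (16, [175.0, 180.0]), (24, [178.0, 179.0]), (32, [176.0, 179.0]), (40, [177.0, 179.0]), (48, [177.0, 178.0])]
R 103 [(8, [176.0, 178.0]), (16, [176.0, 180.0]), (24, [177.0, 179.0]), (32, [178.0, 179.0]), (40, [177.0, 179.0]), (48, [176.0, 178.0])]
```

View pics/s6.png

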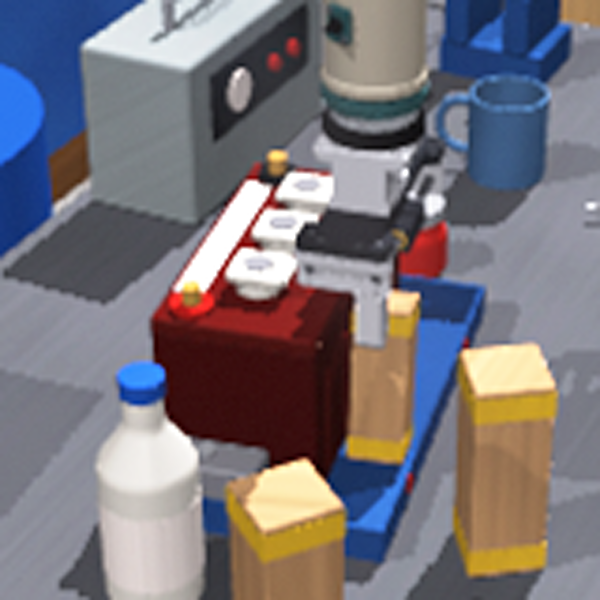

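```bash
python3 -m creep '[[0,0.007,0,0,0,0],[0,0.007,0,0,0,0],[0,0.007,0,0,0,0],[0,0.007,0,0,0,0],[0,0,0,0,0,0]]' 0
cat > sp.py <<'E'
from h import *
where()
p,d=robot.get_image("side");W=world("side",d);q=np.concatenate([(W[...,:2]-C)@T.T,W[...,2:]],-1)
h=cv2.cvtColor(p,cv2.COLOR_RGB2HSV)
m=(q[...,0]>-97)&(q[...,0]<-37)&(abs(q[...,1])<172)&(q[...,2]>9)&(q[...,2]<150)&(h[...,0]>5)&(h[...,0]<32)&(h[...,1]>70)
k=q[m];print(len(k))
for z in range(15,150,15):
    a=k[abs(k[:,2]-z)<7]
    if len(a)>3: print(z,np.round(np.percentile(a[:,0],[2,98])),np.round(np.percentile(a[:,1],[2,98])))
E
python3 sp.py
```

```text
time: 11.37
tool_pos: [496.6, 24.7, 79.5]
tcp_rot: [0.001, 0.996, 0.085, -0.0]
wrist_force: [-0.1, 1.0, 0.2]
width: 0.2
gripper_force: 0.0
t 11.3667 tray [-64.5  42.1] z 79.5 yaw tool x 9.7227895244639 toolz [-0.    -0.001 -1.   ] F [-0.1  1.   0.2] w 0.18681117344089138
607
15 [-86. -37.] [37. 48.]
30 [-91. -37.] [37. 71.]
45 [-91. -45.] [28. 72.]
60 [-89. -37.] [16. 58.]
75 [-89. -39.] [17. 50.]
90 [-88. -38.] [ 4. 40.]
105 [-87. -40.] [-26.  31.]
120 [-88. -37.] [-11.  21.]
135 [-87. -53.] [-4. 31.]
```

```bash
python3 -m creep '[[0,0.005,0,0,0,0],[0,0.005,0,0,0,0],[0,0,0,0,0,0],[0,0,0,0,0,0],[0,0,0,0,0,0],[0,0,0,0,0,0]]' 0
python3 sp.py; python3 look.py s7
```

```text
time: 11.92
tool_pos: [498.1, 17.4, 79.6]
tcp_rot: [-0.0, 0.996, 0.086, 0.0]
wrist_force: [-0.1, 0.6, 1.4]
width: 0.2
gripper_force: 0.0
t 11.9167 tray [-64.4  34.6] z 79.6 yaw tool x 9.891879581237315 toolz [-0.  0. -1.] F [-0.1  0.6  1.4] w 0.22641147003563816
553
15 [-88. -38.] [-70.  33.]
30 [-89. -42.] [-85.  34.]
45 [-88. -38.] [-98.  33.]
60 [-84. -42.] [-90.  28.]
t 11.9667 tray [-64.4  34.6] z 79.6 yaw tool x 9.897714881787937 toolz [ 0.  0. -1.] F [ 0.3 -0.2 -0.6] w 0.5469671563059979
L 148 [(0, [174.0, 177.0]), (8, [176.0, 179.0]), (16, [176.0, 178.0]), (24, [176.0, 180.0]), (32, [177.0, 179.0]), (40, [176.0, 179.0]), (48, [177.0, 178.0])]
M 125 [(0, [173.0, 179.0]), (8, [175.0, 179.0]), (16, [176.0, 180.0]), (24, [177.0, 180.0]), (32, [175.0, 179.0]), (40, [176.0, 179.0]), (48, [175.0, 177.0])]
R 104 [(0, [177.0, 179.0]), (8, [177.0, 181.0]), (16, [176.0, 179.0]), (24, [177.0, 180.0]), (32, [177.0, 180.0]), (40, [176.0, 179.0]), (48, [176.0, 177.0])]
```

View pics/s7.png

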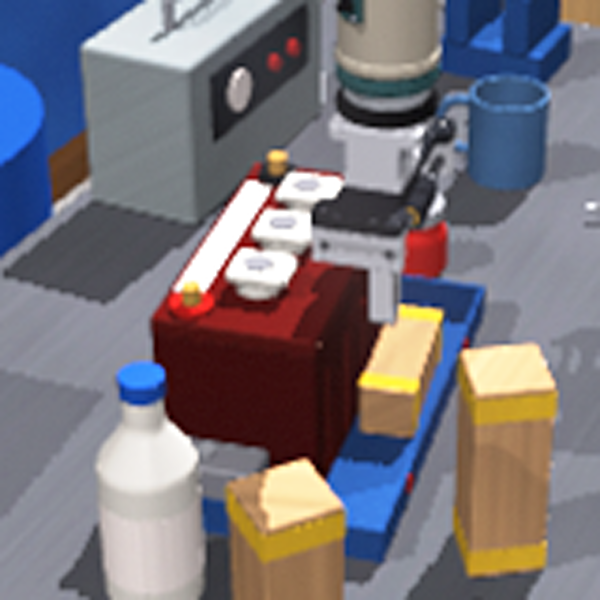

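```bash
python3 -m creep '[[0,0,-0.02,0,0,0],[0,0,-0.03,0,0,0],[0,0,-0.03,0,0,0],[0,0,-0.03,0,0,0],[0,0,-0.03,0,0,0],[0,0,0,0,0,0],[0,0,0,0,0,0],[0,0,0,0,0,0]]' 0
python3 - <<'E'
from h import *
where()
p,d=robot.get_image("side");W=world("side",d);q=np.concatenate([(W[...,:2]-C)@T.T,W[...,2:]],-1)
m=(q[...,0]>-85)&(q[...,0]<-50)&(q[...,1]>-110)&(q[...,1]<50)&(q[...,2]>42)&(q[...,2]<70)
for y in range(-100,50,20):
    a=q[m&(abs(q[...,1]-y)<8)]; print(y,len(a),np.median(a[:,2]) if len(a) else "")
s=np.load("side0.npz")["d"];df=(abs(s-d)>12)&(s>0)&(d>0);df=cv2.morphologyEx(df.astype(np.uint8),cv2.MORPH_OPEN,np.ones((4,4)))
print([x[:5].tolist() for x in cv2.connectedComponentsWithStats(df)[2][1:]])
E
```

```text
time: 12.68
tool_pos: [497.4, 17.0, 219.0]
tcp_rot: [0.0, 0.996, 0.086, -0.001]
wrist_force: [-0.2, -0.7, -0.5]
width: 0.2
gripper_force: 0.0
t 12.6833 tray [-65.1  34.4] z 219.0 yaw tool x 9.88198899908336 toolz [-0.001 -0.    -1.   ] F [-0.2 -0.7 -0.5] w 0.23391106762285754
-100 14 50.98430611843788
-80 33 51.24005667436387
-60 34 52.60636325810892
-40 30 51.78575082620153
-20 33 52.03482682687196
0 34 52.17257430361798
20 40 50.745834456206715
40 4 44.397745923664324
[[303, 0, 134, 195, 7317], [458, 0, 96, 239, 13716], [295, 6, 5, 4, 20], [271, 65, 4, 4, 16], [504, 179, 49, 72, 1672], [284, 192, 32, 32, 319], [494, 207, 9, 18, 124], [492, 226, 6, 11, 59], [314, 232, 25, 43, 867], [490, 238, 6, 4, 24]]
```

Block is flat (level top along its length), caps shut, and only the arm, the caps and the block have changed.

```bash
python3 -c "from cell import robot;print(robot.finish_job())"
```

```text
the job is handed in; nothing more can be done
None
```

The job is handed in at about 13 s of robot time: all three caps are shut, the packing block lies flat in its gap on the tray floor, and a depth comparison of the side view showed no other object moved.

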